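# Refit the missing tap knob on a gas hob and hold the tap pressed in

## Task

On the test bench stands a two-burner gas hob with one tap knob missing. First clear the burner behind the bare tap: slide the kettle along the pan support, without lifting or tipping it, until it stands centred over the other burner, and let go of it. Then take the loose black knob, turn it so that its keyed bore matches the flat of the bare D-shaped spindle, push it fully home, press the tap all the way in against its spring, and finish like that: still gripping the knob and still holding the tap pressed in, with everything else on the bench left where it was.

Things in the scene. Friction and masses are not known exactly. Their poses are not given: they have to be found in the camera images.
- hob: two-burner gas hob, fixed: 330 mm deep (x), 460 wide (y), steel top 80 mm above the bench. Origin: centre of underside; x to the rear, y left. Burners side by side, each with its tap 145 mm nearer the robot. A black pan support of level bars, tops 118 mm above the bench, spans both without a gap (x -62 to 112 mm, y -200 to 200): things slide over it freely.
- clear_burner (a point): centre of the burner behind the bare tap, at the height of the pan support's top (118 mm above the bench). The kettle starts here, up to 10 mm off. It may be the left or the right burner; axes as the hob's.
- other_burner (a point): centre of the other burner (220 mm to the left or right of the first), at the height of the pan support's top: where the kettle shall stand. The tap in front of this burner still has its knob, which is fixed.
- kettle: steel kettle, empty, 0.45 to 0.85 kg, 160 mm wide, 180 mm high to the top of its handle. Origin: centre of its flat underside; x towards the spout (which reaches 135 mm from the axis), z up. Spout roughly to the rear.
- kettle_grip (a point): middle of the kettle's black bridge handle, 169 mm above its underside, on its axis. The grip is a straight bar along the kettle's x, 100 mm long, 20 mm wide (y), 22 mm high, with 28 mm free below it down to the lid's knob and nothing beside it. Axes as the kettle's.
- knob: the loose black tap knob, 35 g, lying bore down. Origin: centre of its underside, at the bore's mouth; z up. Skirt 44 mm wide, 16 high; on it a grip bar along x, 36 mm long, 12 wide (y), from 16 to 36 mm up. A white line marks the bar's +x half. The bore, 11.6 mm wide, 15 deep, mouth chamfered, is D-shaped: its flat is on the +x side, 3.1 mm from the axis.
- knob_grip (a point): middle of the knob's grip bar, on its axis, 27 mm above its underside; axes as the knob's
- spindle_tip (a point): centre of the bare brass spindle's top end, 107 mm above the bench when free. z up; x points to its flat, as does the red mark on the steel disc around it. Spindle 10 mm thick, flat 2.5 mm from its axis, tip chamfered, bare over 22 mm; it does not turn. With the knob fully home (its x along this x) the knob's origin is 15 mm below this point. A knob turned wrong stops at the tip.
- spindle (a joint): how far the spindle is pressed in, m: 0 free, 0.005 fully in (end stop). Sprung: it starts to give at 5 N, is fully in at 11 N, and comes back when let go. Fully in, the home knob still clears the disc below by 2 mm.
- white_knob: a cream-white round appliance knob of another make, 42 mm wide, 27 mm high: not the one to fit: leave it alone. Origin: centre of its underside.
- burner_cap: spare black enamelled burner cap, 68 mm wide, 11 mm high: leave it alone. Origin: centre of its underside.
- screwdriver: screwdriver lying down: leave it alone. Origin: centre of its underside.
- spanner: open-ended steel spanner lying down: leave it alone. Origin: centre of its underside.
- spray_can: upright spray can, 54 mm wide, 170 mm high: leave it alone. Origin: centre of its underside.
- mug: blue mug, 82 mm wide, 95 mm high: leave it alone. Origin: centre of its underside.
- screw_jar: glass jar with yellow lid, 64 mm wide, 85 mm high: leave it alone. Origin: centre of its underside.
- parts_drawer: loose olive steel drawer full of hardware, 260 x 100 x 60 mm: leave it alone. Origin: centre of its underside.

How it is judged:
On the way, in this order (a step that is already met when the one before it is completed fails the run):
1. the kettle stands centred over the other burner, let go and at rest (horizontal distance between kettle and other_burner below 0.025 m and angle between kettle's own z axis and vertical below 0.06 rad and height (world z) of kettle between 0.114 and 0.123 m and linear speed of kettle below 0.01 m/s and contact force between the fingers and kettle below 0.1 N), for 0.2 s.
2. the knob, held, is fully home on the spindle with its flat on the spindle's flat (z of knob in the frame of spindle_tip below -0.0125 m and horizontal distance between knob and spindle_tip below 0.003 m and angle between the x axis of knob and the x axis of spindle_tip, either way round below 0.25 rad and angle between knob's own z axis and vertical below 0.12 rad and contact force between the fingers and knob above 1 N), for 0.1 s.
At the end, for the whole second after the job is handed in: Kettle upright on the pan support within 25 mm of the other burner's centre, untouched, at rest. Knob home on the spindle (within 2.5 mm of the bore's end, flats within 0.25 rad), gripped with over 3 N, the spindle held pressed in by over 3.5 of its 5 mm (all of step 1 and contact force between the arm and kettle below 0.1 N and z of knob in the frame of spindle_tip below -0.0125 m and horizontal distance between knob and spindle_tip below 0.003 m and angle between the x axis of knob and the x axis of spindle_tip, either way round below 0.25 rad and angle between knob's own z axis and vertical below 0.12 rad and value of joint spindle above 0.0035 m and contact force between the fingers and knob above 3 N and linear speed of knob below 0.02 m/s); the arm keeps its last pose, push and grip.
It fails at once if the kettle is lifted more than 10 mm off the pan support (height (world z) of kettle above 0.128 m).
It fails at once if the kettle is tipped by more than 0.2 rad (angle between kettle's own z axis and vertical above 0.2 rad).
It fails at once if something else on the bench is moved by more than 30 mm (distance of any of white_knob, burner_cap, screwdriver, spanner, spray_can, mug, screw_jar, parts_drawer from where it was at the start of the episode above 0.03 m).
It also fails if it takes over 66 s, if anything falls off the work surface, if the arm or the gripper's body presses on something with over 40 N, if the wrist force passes 120 N, or if a joint passes its speed limit or range.

## Robot

A 7-joint arm with a two-finger parallel gripper is mounted at the origin on the work surface. World frame = base frame: x ahead of the robot, y to its left, z up, the work surface at z = 0. Lengths are in m, angles in rad, forces in N, time in s.
With the tool pointing down it reaches from about 0.4 to 0.85 m from the base axis. Payload 6.9 kg.
Tool frame: the origin (TCP) lies midway between the tips of the shut fingers; the grasp point (between the pads) lies behind it (ctrl.pinch_z is the z of the grasp point in the tool frame, in m); z points along the fingers, y is the line along which they close (so a half turn about z gives the same grasp; the last joint's range is limited). The gripper opens to 85 mm and grips with 20 to 120 N. Pads are 22 mm wide; open, the fingers measure 114 mm over their backs; the gripper's body (76 mm by 85 mm) begins 54 mm behind the grasp point. The pads swing forward as they close: fully open they stand 13 mm farther back than shut.
Start: joints at [1.206, 0.507, -0.238, 1.5, 0.126, 1.149, -0.155], TCP at [0.283, -0.557, 0.231] pointing down, gripper open.
Joint ranges: [-3.08, 3.08], [-0.24, 2.05], [-1.43, 1.35], [0, 2.5], [-1.52, 4.66], [0.17, 1.96], [-2.89, 2.89]. Speed limits (rad/s): [2.39, 2.39, 3.14, 3.14, 3.14, 3.14, 3.14].

## Interface

Orientations are given as a unit quaternion [w, x, y, z].
In Python, from station import ctrl, get_state, vision, ticket, models gives the robot as it stands. Calls block until the motion is done:
- ctrl.movep(position, orientation): joint-space move of the TCP to a pose.
- ctrl.movel(position, frame=None, max_speed=0.15): straight line of the TCP; frame=None keeps the orientation; max_speed is the mean speed in m/s.
- ctrl.set_joints(angles): joint-space move.
- ctrl.ungrasp() and ctrl.close_gripper(force=None): open the fingers fully, or close them until they stop; force is the grip in N (None keeps the last).
- ctrl.pause(seconds).
- ctrl.ik(position, orientation): joint angles nearest the present ones, or None.
- get_state(): the state.
- vision.grab_frame(name): name is "side" or "top"; returns (picture, depth): 400x640x3 uint8, blue, green, red; 400x640 float32, m along the optical axis (not along the pixel's ray), 0 where there is no reading.
- vision.camera_info(name): a dict with "mtx" (3x3 intrinsics, pixels), "dist_coeffs" ([k1, k2, p1, p2, k3] as OpenCV has them; the pictures are not rectified), "R" (3x3) and "t" (3): a world point X has camera coordinates R X + t. Camera axes: x right, y down, z forward; pixel columns grow to the right and rows downward; lengths in m; the calibration is good to about 2 mm. A picture is of the moment at which its call begins. camera_info takes no time and is no camera call.
A pose or a line that the arm cannot do raises ctrl.Unreachable and nothing moves.
- ticket.close_job(): hands the job in; it is judged then, once.
Trained networks look in the newest picture that a camera, given by its name, has taken for a name from the list of things; names that differ only in an ending like _2 or _b are one class to them, and where a whole thing is asked for, a point or a joint stands for the part that bears it (a point fixed in the world has none). Each returns a list of dicts, best first, with "p" (0 to 1); they miss things now and then, are a little off and sometimes report something else, mostly with a low value. They report only what shows in the picture. A call takes as long as a camera call.
- models.recognise(camera, target): "point" ([column, row] in pixels, amid what is visible of it).
- models.masks_of(camera, target): "mask" (400x640 bool, what is visible of it) and "point" ([column, row] in pixels, amid what is visible of it).
The state is a dict: "time": time; "qpos": joint angles; "qd": joint speeds; "tau": joint torques, N m; "tcp_pos": TCP position; "eef_rot": TCP orientation; "contact_force": force on the tool from outside, world axes, zero at the start; "wrist_torque": the same for the moment, N m; "width": finger opening in m; "gripper_force": force on a finger pad.
Only numpy, scipy, OpenCV 4.12 (cv2) and the standard library are available. Lean on these libraries where they do the work, as an engineer would, in place of code of your own. Each camera call takes 0.05 s, during which the arm holds its last target. There are 200 camera calls.

## Working session

There is one attempt and no reset: what is moved stays moved. The work goes in short steps, each a Python script; the robot and the scene stay as the last script left them, time stands still between calls to the robot, and variables do not carry over. Pictures are saved under pics/ and viewed, at most 10 in all, crops included, and the job is handed in when it is done.

```bash
mkdir -p pics; ls
cat > h.py <<'E'
import numpy as np, cv2
from station import ctrl, get_state, vision, ticket, models
def pts(cam, px, depth):
    """world points for pixels (N,2) using depth"""
    i=vision.camera_info(cam); K=np.array(i["mtx"]);d=np.array(i["dist_coeffs"],float);R=np.array(i["R"]);t=np.array(i["t"])
    px=np.atleast_2d(np.array(px,float)); n=cv2.undistortPoints(px[:,None],K,d)[:,0]
    z=depth[px[:,1].round().astype(int),px[:,0].round().astype(int)]
    c=np.c_[n*z[:,None],z]; return (c-t.ravel())@R
def onplane(cam,px,h):
    i=vision.camera_info(cam); K=np.array(i["mtx"]);d=np.array(i["dist_coeffs"],float);R=np.array(i["R"]);t=np.array(i["t"]).ravel()
    px=np.atleast_2d(np.array(px,float)); n=cv2.undistortPoints(px[:,None],K,d)[:,0]
    r=np.c_[n,np.ones(len(n))]@R; o=-R.T@t
    return o+r*((h-o[2])/r[:,2])[:,None]
def proj(cam,X):
    i=vision.camera_info(cam);R=np.array(i["R"]);t=np.array(i["t"],float)
    return cv2.projectPoints(np.atleast_2d(np.array(X,float)),cv2.Rodrigues(R)[0],t,np.array(i["mtx"]),np.array(i["dist_coeffs"],float))[0][:,0]
def mask_pts(cam,m,depth):
    r,c=np.nonzero(m&(depth>0)); return pts(cam,np.c_[c,r],depth)
E
python3 - <<'E'
from h import *
np.set_printoptions(precision=4,suppress=True)
for cam in ("top","side"):
    im,d=vision.grab_frame(cam); cv2.imwrite(f"pics/{cam}0.png",im); np.save(f"{cam}0.npy",d)
    i=vision.camera_info(cam); print(cam,"pos",-np.array(i["R"]).T@np.array(i["t"]).ravel(), np.array(i["mtx"])[0,0])
    for n in ("hob","kettle","kettle_grip","knob","spindle","spindle_tip","white_knob"):
        r=models.masks_of(cam,n)
        for k in r[:2]:
            P=mask_pts(cam,k["mask"],d)
            print(n,round(k["p"],2),k["point"],k["mask"].sum(),np.median(P,0) if len(P) else None,P.min(0) if len(P) else None,P.max(0) if len(P) else None)
s=get_state();print(s["time"],s["tcp_pos"],s["eef_rot"],ctrl.pinch_z,s["width"],s["contact_force"])
E
```

```text
pics
top pos [0.2119 0.0186 1.7041] 455.6527169291016
hob 0.76 [319.9, 186.9] 8803 [0.5739 0.0191 0.0811] [ 0.4105 -0.1953 -0.008 ] [0.8005 0.2978 0.2881]
kettle 0.71 [276.4, 168.7] 1853 [0.6013 0.1626 0.2087] [ 0.5361  0.0904 -0.007 ] [0.8101 0.2492 0.3057]
kettle_grip 0.97 [272.8, 168.7] 1845 [0.6017 0.1623 0.2088] [ 0.5361  0.0904 -0.0073] [0.8116 0.2473 0.3057]
knob 0.53 [221.3, 278.9] 231 [0.2322 0.3616 0.0204] [ 0.186   0.3451 -0.009 ] [0.2942 0.3826 0.0323]
knob 0.43 [411.2, 212.7] 92 [ 0.498  -0.3279  0.0195] [ 0.4803 -0.3504  0.0043] [ 0.5178 -0.3123  0.0441]
spindle_tip 0.7 [434.6, 175.6] 73 [ 0.6436 -0.4236  0.0198] [ 0.628  -0.4428 -0.0007] [ 0.665  -0.4111  0.0402]
white_knob 0.38 [431.7, 177.2] 74 [ 0.6432 -0.4241  0.0196] [ 0.628  -0.4428 -0.0007] [ 0.6625 -0.4111  0.0402]
side pos [-0.0571 -1.1229  1.314 ] 469.989914067994
hob 0.97 [370.1, 203.2] 2816 [0.6779 0.0163 0.082 ] [ 0.2524 -0.5724 -0.0099] [0.8243 0.3962 0.6707]
kettle 0.94 [338.0, 168.4] 1594 [0.602  0.1408 0.1973] [ 0.5347  0.0846 -0.0043] [0.8331 0.4295 0.3053]
kettle_grip 0.63 [341.6, 167.7] 1610 [0.6013 0.1416 0.196 ] [ 0.5347  0.0846 -0.0116] [0.8636 0.5597 0.3053]
knob 0.53 [409.8, 270.7] 431 [ 0.6551 -0.3105  0.0644] [ 0.6319 -0.3311  0.0007] [ 0.7183 -0.2112  0.0958]
knob 0.48 [371.8, 299.4] 123 [ 0.5023 -0.338   0.0196] [ 0.3122 -0.5869 -0.0009] [ 0.5314 -0.296   0.4466]
white_knob 0.51 [423.1, 309.6] 127 [ 0.6435 -0.4321  0.0148] [ 0.6292 -0.4482 -0.005 ] [ 0.6687 -0.3998  0.0348]
0.8 [ 0.2835 -0.557   0.2313] [-0.      0.9724  0.2332 -0.    ] -0.0187 0.08524002647059781 [0.21   0.2211 0.0672]
```

Run:
```python
import cv2
im=cv2.imread("pics/top0.png"); cv2.imwrite("pics/topc.png",cv2.resize(im[100:300,190:450],None,fx=3,fy=3,interpolation=cv2.INTER_CUBIC)[:600,:800])
im=cv2.imread("pics/side0.png"); cv2.imwrite("pics/sidec.png",cv2.resize(im[100:350,220:520],None,fx=2.4,fy=2.4,interpolation=cv2.INTER_CUBIC)[:600,:800])
```

```text
(no output)
```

View pics/topc.png

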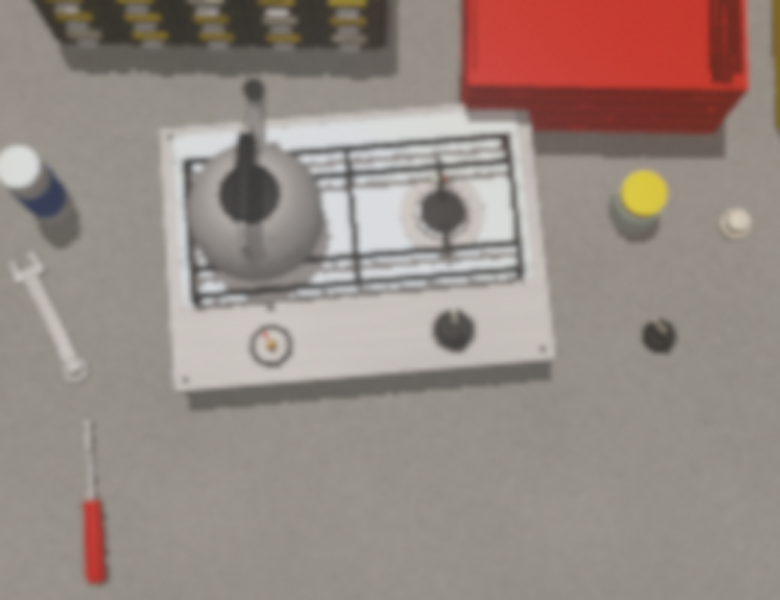

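View pics/sidec.png

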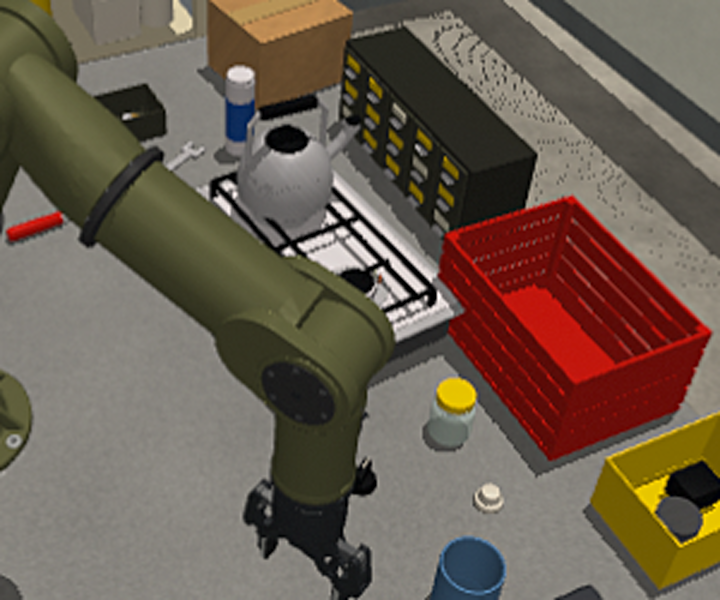

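The top view shows the kettle on the left burner and the bare spindle with its red mark near (280,215). The fixed knob is near (341,210), the loose knob near (409,212) and the white knob near (435,174). The arm hides part of the side view.

```bash
cat >> h.py <<'E'
def rectify(cam,im,x0,x1,y0,y1,h,res=0.001):
    """top-down map: row 0 = x1 (rear up), col 0 = y1 (left)"""
    xs=np.arange(x1,x0,-res); ys=np.arange(y1,y0,-res); X,Y=np.meshgrid(xs,ys,indexing="ij")
    p=proj(cam,np.c_[X.ravel(),Y.ravel(),np.full(X.size,h)]).astype(np.float32).reshape(X.shape+(2,))
    return cv2.remap(im,p[...,0],p[...,1],cv2.INTER_CUBIC)
E
cat > fit.py <<'E'
from h import *
from scipy.optimize import minimize
from scipy.ndimage import map_coordinates
np.set_printoptions(precision=4,suppress=True)
im=cv2.imread("pics/top0.png"); d=np.load("top0.npy"); g=im.astype(float).mean(2)
def samp(X): 
    p=proj("top",X); return map_coordinates(g,[p[:,1],p[:,0]],order=1)
u=np.linspace(-.9,.9,80); a,b=.165,.23
E_=[(np.c_[a+0*u,b*u],[1,0]),(np.c_[-a+0*u,b*u],[-1,0]),(np.c_[a*u,b+0*u],[0,1]),(np.c_[a*u,-b+0*u],[0,-1])]
def cost(q):
    c,s=np.cos(q[2]),np.sin(q[2]); R=np.array([[c,-s],[s,c]]); tot=0
    for P,n in E_:
        n=np.array(n); f=lambda k:samp(np.c_[(P+n*k)@R.T+q[:2],np.full(len(P),.08)])
        tot+=np.clip(np.abs(f(-.004)-f(.004)),0,60).sum()
    return -tot
best=min((minimize(cost,[.57+dx,.035+dy,yaw],method="Nelder-Mead",options=dict(initial_simplex=np.array([[.57+dx,.035+dy,yaw]]*4)+np.r_[np.zeros((1,3)),np.diag([.01,.01,.05])])) for dx in(-.01,.01) for dy in(-.015,0.01) for yaw in (0,.06,.12)),key=lambda r:r.fun)
q=best.x; print("hob",q,best.fun)
c,s=np.cos(q[2]),np.sin(q[2]); R=np.array([[c,-s],[s,c]])
for n,P in dict(clear=(.025,.11),other=(.025,-.11),tapL=(-.12,.11),tapR=(-.12,-.11)).items(): print(n,R@P+q[:2],proj("top",[*(R@P+q[:2]),.085]))
# kettle handle from depth
r,cc=np.mgrid[100:240,200:420]; W=pts("top",np.c_[cc.ravel(),r.ravel()],d)
H=W[(W[:,2]>.28)&(W[:,2]<.31)&(abs(W[:,0]-.6)<.12)&(abs(W[:,1]-.16)<.1)]
m=H[:,:2].mean(0); ev=np.linalg.svd(H[:,:2]-m)[2][0]; ev*=np.sign(ev[0]); print("handle",len(H),np.median(H,0),(H.min(0)+H.max(0))/2,H.max(0)-H.min(0),"yaw",np.arctan2(ev[1],ev[0]))
S=R@[-.12,.11]+q[:2]
A=rectify("top",im,S[0]-.03,S[0]+.03,S[1]-.03,S[1]+.03,.085,.0002)
B=rectify("top",im,.47,.53,-.36,-.30,.036,.0002)
Kt=rectify("top",im,.5,.75,.05,.25,.298,.001)
out=np.hstack([A,B]); cv2.imwrite("pics/rect.png",out)
cv2.imwrite("pics/ket.png",cv2.resize(Kt,None,fx=2,fy=2))
print("A centre",S)
# knob from depth
K=W=pts("top",np.stack(np.meshgrid(np.arange(395,425),np.arange(198,228)),-1).reshape(-1,2),d); K=K[K[:,2]>.012]; print("knob depth",len(K),K.mean(0),K.min(0),K.max(0))
E
python3 fit.py
```

```text
Traceback (most recent call last):
  File "fit.py", line 16, in <module>
    best=min((minimize(cost,[.57+dx,.035+dy,yaw],method="Nelder-Mead",options=dict(initial_simplex=np.array([[.57+dx,.035+dy,yaw]]*4)+np.r_[np.zeros((1,3)),np.diag([.01,.01,.05])])) for dx in(-.01,.01) for dy in(-.015,0.01) for yaw in (0,.06,.12)),key=lambda r:r.fun)
  File "fit.py", line 16, in <genexpr>
    best=min((minimize(cost,[.57+dx,.035+dy,yaw],method="Nelder-Mead",options=dict(initial_simplex=np.array([[.57+dx,.035+dy,yaw]]*4)+np.r_[np.zeros((1,3)),np.diag([.01,.01,.05])])) for dx in(-.01,.01) for dy in(-.015,0.01) for yaw in (0,.06,.12)),key=lambda r:r.fun)
              ~~~~~~~~^^^^^^^^^^^^^^^^^^^^^^^^^^^^^^^^^^^^^^^^^^^^^^^^^^^^^^^^^^^^^^^^^^^^^^^^^^^^^^^^^^^^^^^^^^^^^^^^^^^^^^^^^^^^^^^^^^^^^^^^^^^^^^^^^^^^^^^^^^^^^^^^^^^^^^^^^^^^^^^
  File "fit.py", line 14, in cost
    tot+=np.clip(np.abs(f(-.004)-f(.004)),0,60).sum()
                                 ~^^^^^^
  File "fit.py", line 13, in <lambda>
    n=np.array(n); f=lambda k:samp(np.c_[(P+n*k)@R.T+q[:2],np.full(len(P),.08)])
                              ~~~~^^^^^^^^^^^^^^^^^^^^^^^^^^^^^^^^^^^^^^^^^^^^^^
  File "fit.py", line 7, in samp
    p=proj("top",X); return map_coordinates(g,[p[:,1],p[:,0]],order=1)
  File "h.py", line 15, in proj
    i=vision.camera_info(cam);R=np.array(i["R"]);t=np.array(i["t"],float)
ValueError: time passes only in moves, steps and waits
```

```bash
sed -i 's/vision.camera_info(cam)/info(cam)/' h.py
cat >> h.py <<'E'
import functools
@functools.lru_cache(None)
def info(cam): return vision.camera_info(cam)
E
python3 fit.py
```

```text
hob [0.5962 0.054  0.1042] -12902.245018185227
clear [0.6097 0.166 ] [[277.0986 175.9714]]
other [ 0.6325 -0.0528] [[337.0427 171.0546]]
tapL [0.4655 0.1509] [[279.8712 215.0412]]
tapR [ 0.4883 -0.0679] [[340.7852 209.9607]]
handle 210 [0.6106 0.1679 0.2955] [0.614  0.1689 0.2935] [0.1203 0.0203 0.0244] yaw -0.009005063448707338
A centre [0.4655 0.1509]
knob depth 85 [ 0.4911 -0.3204  0.0641] [ 0.2119 -0.3504  0.0121] [0.517  0.0186 1.7041]
```

View pics/rect.png

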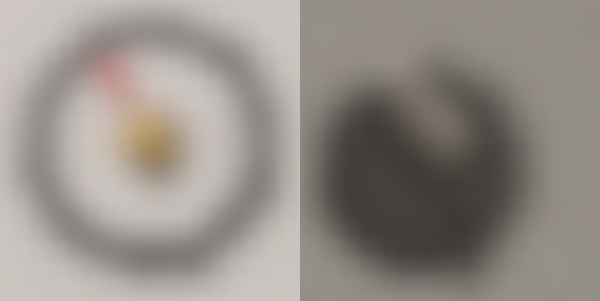

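View pics/ket.png

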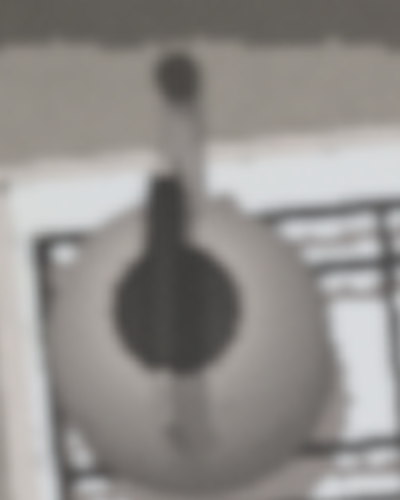

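The bare tap's ring, red mark and brass tip are at about (280,215). The mark points up-left. The knob's white line also points up-left. The kettle handle lies along x near (0.612, 0.167). Next I'll refine the directions and check the crate's clearance to the spout.

```bash
cat > fit2.py <<'E'
from h import *
np.set_printoptions(precision=4,suppress=True)
im=cv2.imread("pics/top0.png"); d=np.load("top0.npy")
def rect(cx,cy,h,r=.04): return rectify("top",im,cx-r,cx+r,cy-r,cy+r,h,.0002).astype(float)
def cen(w,cx,cy,r=.04):
    R,C=np.mgrid[:w.shape[0],:w.shape[1]]; X=cx+r-R*.0002; Y=cy+r-C*.0002; s=w.sum()
    m=np.array([(w*X).sum(),(w*Y).sum()])/s; dx,dy=X-m[0],Y-m[1]
    cov=np.array([[(w*dx*dx).sum(),(w*dx*dy).sum()],[(w*dx*dy).sum(),(w*dy*dy).sum()]])/s
    l,v=np.linalg.eigh(cov); return m,np.arctan(v[1,1]/v[0,1]),np.sqrt(l)
cx,cy=.4655,.1509
R,C=np.mgrid[:400,:400]; rad=np.hypot(R-200,C-200)*.0002
A=rect(cx,cy,.082); g=A.mean(2); w=np.clip(190-g,0,None)*(rad>.016)*(rad<.032); print("ring@.082",cen(w,cx,cy))
red=np.clip(A[...,2]-A[...,1]-25,0,None)*(A[...,0]>A[...,1]-25)*(rad<.025)
A=rect(cx,cy,.085); red=np.clip((A[...,2]-A[...,1])-(A[...,1]-A[...,0]).clip(0)*1.5-12,0,None)*(rad<.025); print("red@.085",cen(red,cx,cy))
A=rect(cx,cy,.107); br=np.clip(A[...,1]-A[...,0]-20,0,None)*(rad<.02); print("brass@.107",cen(br,cx,cy))
kx,ky=.5,-.329
A=rect(kx,ky,.036); g=A.mean(2); hsv=g; w=np.clip(g-105,0,None)*(rad<.017); print("line@.036",cen(w,kx,ky))
A=rect(kx,ky,.012); g=A.mean(2); w=np.clip(125-g,0,None)*(rad<.035); print("dark@.012",cen(w,kx,ky))
P=pts("top",np.stack(np.meshgrid(np.arange(320,400),np.arange(90,170)),-1).reshape(-1,2),d)
P=P[(P[:,2]>.14)&(P[:,2]<.35)&(P[:,1]<.03)&(P[:,1]>-.14)&(P[:,0]>.66)]; print("crate min x",len(P),np.sort(P[:,0])[:5] if len(P) else '', P[P[:,0].argsort()[:3]] if len(P) else '')
Kp=pts("top",np.stack(np.meshgrid(np.arange(255,300),np.arange(110,200)),-1).reshape(-1,2),d)
T=Kp[(Kp[:,0]>.72)&(Kp[:,2]>.14)&(Kp[:,2]<.3)&(Kp[:,1]>.12)&(Kp[:,1]<.22)&(Kp[:,0]<.8)]; print("spout",len(T),T.mean(0) if len(T) else '',T.max(0) if len(T) else '')
E
python3 fit2.py
```

```text
Traceback (most recent call last):
  File "fit2.py", line 12, in <module>
    A=rect(cx,cy,.082); g=A.mean(2); w=np.clip(190-g,0,None)*(rad>.016)*(rad<.032); print("ring@.082",cen(w,cx,cy))
                                       ~~~~~~~~~~~~~~~~~~~~~^^~~~~~~~~~
ValueError: operands could not be broadcast together with shapes (401,401) (400,400)
```

```bash
sed -i 's/,.0002).astype(float)/,.0002).astype(float)[:400,:400]/' fit2.py; python3 fit2.py
```

```text
ring@.082 (array([0.4651, 0.1504]), np.float64(0.35178786458770395), array([0.0162, 0.0166]))
red@.085 (array([0.4803, 0.1583]), np.float64(0.9108749851548132), array([0.002 , 0.0023]))
brass@.107 (array([0.4645, 0.1496]), np.float64(0.7687295405049039), array([0.0023, 0.0026]))
line@.036 (array([ 0.5114, -0.3308]), np.float64(1.277123881990199), array([0.0033, 0.009 ]))
dark@.012 (array([ 0.4976, -0.3289]), np.float64(1.4203957476454119), array([0.0098, 0.0107]))
crate min x 160 [0.7668 0.7669 0.7671 0.7672 0.7673] [[ 0.7668 -0.0788  0.1726]
 [ 0.7669 -0.083   0.1624]
 [ 0.7671 -0.1157  0.1532]]
spout 73 [0.7323 0.1673 0.2229] [0.7499 0.1793 0.2366]
```

```bash
cat >> h.py <<'E'
def q(psi): return [0,float(np.cos(psi/2)),float(np.sin(psi/2)),0]
def st(l=""):
    s=get_state(); print(l,"t%.1f"%s["time"],"tcp",np.round(s["tcp_pos"],4),"F",np.round(s["contact_force"],1),"M",np.round(s["wrist_torque"],2),"w%.4f g%.1f"%(s["width"],s["gripper_force"])); return s
E
python3 - <<'E'
from h import *
k=np.array([.6125,.167]); psi=-.01; z=.268
s=get_state(); p=s["tcp_pos"]
ctrl.movel([p[0],p[1],.40],max_speed=.25)
ctrl.movep([*k,.40],q(psi)); st("above")
ctrl.movel([*k,z],max_speed=.12); st("down")
ctrl.close_gripper(30); st("grip")
ctrl.movel([k[0]+.003,k[1]-.03,z],frame=q(psi),max_speed=.05); st("slide1")
im,d=vision.grab_frame("side"); cv2.imwrite("pics/s1.png",im[80:330,220:520])
E
```

```text
above t4.4 tcp [0.6129 0.166  0.3999] F [ 0.2 -0.4 -0.8] M [-0.01 -0.03 -0.03] w0.0854 g0.0
down t5.7 tcp [0.6128 0.1673 0.2688] F [-0.4  0.6 -0.1] M [ 0.01 -0.03 -0.01] w0.0859 g0.0
grip t6.3 tcp [0.6121 0.1673 0.2678] F [-0.3  2.1 -0.9] M [ 0.33  0.16 -0.02] w0.0196 g31.2
slide1 t7.0 tcp [0.6156 0.1356 0.2674] F [-0.5 -1.6 -4.5] M [-0.56 -0.09 -0.05] w0.0196 g30.5
```

View pics/s1.png

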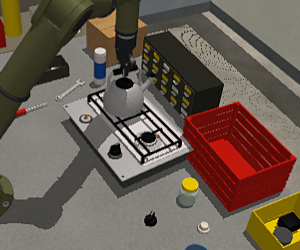

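The kettle is gripped and sliding upright, and the crate lies clear to the right of it. I'll finish the slide with a slight turn to keep the spout off the crate.

Run:
```python
from h import *
t=np.array([.627,-.051])
ctrl.movel([.6225,.04,.267],frame=q(.07),max_speed=.08); st("mid")
ctrl.movel([*t,.267],frame=q(.15),max_speed=.08); st("end")
ctrl.pause(.2); ctrl.ungrasp(); ctrl.pause(.2); st("open")
ctrl.movel([*t,.40],max_speed=.15); st("up")
im,d=vision.grab_frame("top"); cv2.imwrite("pics/top1.png",im); np.save("top1.npy",d)
g=np.stack(np.meshgrid(np.arange(310,370),np.arange(110,210)),-1).reshape(-1,2)
ctrl.movep([.5,-.33,.25],q(.59)); st("over knob")
im,d=vision.grab_frame("top"); cv2.imwrite("pics/top2.png",im)
W=pts("top",g,d); H=W[(W[:,2]>.275)&(W[:,2]<.31)&(abs(W[:,0]-.62)<.12)&(abs(W[:,1]+.05)<.06)]
print("handle",len(H),np.median(H,0),(H.min(0)+H.max(0))/2,H.max(0)-H.min(0))
ims,d=vision.grab_frame("side"); cv2.imwrite("pics/s2.png",ims)
A=rectify("top",im,.5,.78,-.2,.2,.298,.001); cv2.imwrite("pics/ket2.png",cv2.resize(A,None,fx=1.5,fy=1.5))
```

```text
mid t8.4 tcp [0.6229 0.04   0.2674] F [0.2 1.7 4. ] M [ 0.17 -0.09 -0.08] w0.0191 g31.7
end t9.7 tcp [ 0.627  -0.0493  0.2677] F [-1.5  5.8  8.2] M [ 1.45  0.36 -0.1 ] w0.0193 g33.0
open t10.8 tcp [ 0.627 -0.051  0.267] F [-0.1  0.7 -0.8] M [-0.01  0.    0.01] w0.0850 g0.0
up t11.8 tcp [ 0.6268 -0.0512  0.3991] F [ 1.1 -0.6 -0.5] M [-0.02 -0.03 -0.01] w0.0852 g0.0
over knob t13.2 tcp [ 0.501  -0.3287  0.2507] F [0.6 1.2 1.1] M [ 0.01 -0.05  0.02] w0.0857 g0.0
handle 218 [ 0.62740638 -0.04932     0.29550007] [ 0.63221256 -0.05073202  0.28974698] [0.13178824 0.0298781  0.02922709]
```

View pics/ket2.png

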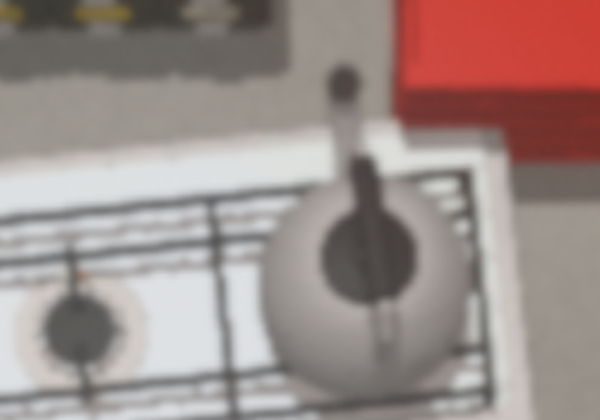

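```bash
cat > knobfit.py <<'E'
from h import *
from scipy.optimize import minimize
def geom(x,y,yaw):
    c,s=np.cos(yaw),np.sin(yaw); T=lambda P:np.c_[np.asarray(P)[:,:2]@np.array([[c,s],[-s,c]])+[x,y],np.asarray(P)[:,2]]
    a=np.linspace(0,2*np.pi,40); sk=np.vstack([np.c_[.022*np.cos(a),.022*np.sin(a),h+0*a] for h in(0,.016)])
    bar=[[i,j,k] for i in(-.018,.018) for j in(-.006,.006) for k in(.016,.036)]
    ln=[[.001,-.0015,.036],[.018,-.0015,.036],[.018,.0015,.036],[.001,.0015,.036]]
    return T(sk),T(bar),T(ln)
S=16
def render(cam,p,o,n):
    L=np.zeros((n*S,n*S),np.uint8)
    for v,P in zip((1,1,2),geom(*p)):
        u=((proj(cam,P)-o+.5)*S*16-8).round().astype(np.int32); cv2.fillConvexPoly(L,cv2.convexHull(u),v,shift=4)
    f=lambda v:cv2.GaussianBlur(cv2.resize((L==v).astype(np.float32),(n,n),interpolation=cv2.INTER_AREA),(0,0),.4)
    return f(1),f(2)
def fit(views,p0):
    def cost(p):
        e=0
        for cam,g,o in views:
            a,b=render(cam,p,np.array(o),g.shape[0]); A=np.c_[np.ones(g.size),a.ravel(),b.ravel()]
            r=np.linalg.lstsq(A,g.ravel(),rcond=None); e+=r[1][0]
        return e
    return min((minimize(cost,[*p0,y],method="Nelder-Mead",options=dict(xatol=1e-5,initial_simplex=np.array([[*p0,y]]*4)+np.r_[np.zeros((1,3)),np.diag([.003,.003,.2])])) for y in (.3,.6,.9)),key=lambda r:r.fun)
t=cv2.imread("pics/top0.png").astype(float).mean(2); s=cv2.imread("pics/s1.png").astype(float).mean(2)
vt=("top",t[200:224,398:422],(398,200)); c=proj("side",[.5,-.329,.015])[0].round().astype(int)
vs=("side",s[c[1]-12-80:c[1]+12-80,c[0]-12-220:c[0]+12-220],tuple(c-12))
for v in ([vt],[vs],[vt,vs]): r=fit(v,(.499,-.329)); print([k[0] for k in v],np.round(r.x,4),round(r.fun))
E
python3 knobfit.py
```

```text
['top'] [ 0.4994 -0.3302  0.4816] 31480
['side'] [ 0.5029 -0.3292  0.6947] 125174
['top', 'side'] [ 0.5022 -0.3295  0.6819] 172933
```

Run:
```python
from h import *
ctrl.movel([.5,-.33,.06],frame=q(.58),max_speed=.15)
ctrl.movel([.5,-.33,.0185],max_speed=.05); st("down")
ctrl.close_gripper(70); ctrl.pause(.1); st("grip")
ctrl.movel([.5,-.33,.25],max_speed=.2); st("lift")
S=np.array([.465,.150])
ctrl.movep([*S,.25],q(.497)); st("over")
for c in("top","side"):
    im,d=vision.grab_frame(c); cv2.imwrite(f"pics/{c}3.png",im)
ctrl.movel([*S,.150],max_speed=.1); ctrl.pause(.2); st("pre")
im,d=vision.grab_frame("side"); cv2.imwrite("pics/side4.png",im)
c=proj("side",[*S,.12])[0].astype(int); print(c)
a=cv2.imread("pics/side3.png"); f=lambda m:cv2.resize(m[c[1]-40:c[1]+30,c[0]-35:c[0]+35],None,fx=5.5,fy=5.5,interpolation=cv2.INTER_CUBIC)
cv2.imwrite("pics/cmp.png",np.hstack([f(a),f(im)]))
```

```text
down t15.7 tcp [ 0.5002 -0.33    0.0188] F [ 0.   0.4 -0.2] M [ 0.03  0.   -0.03] w0.0854 g0.0
grip t16.4 tcp [ 0.5002 -0.33    0.0188] F [-1.3 -0.2  4. ] M [-0.    0.13 -0.01] w0.0105 g69.8
lift t17.8 tcp [ 0.4994 -0.33    0.2489] F [-0.4  0.5 -0.8] M [ 0.02  0.04 -0.05] w0.0105 g69.3
over t19.5 tcp [0.4656 0.149  0.2498] F [ 0.6 -0.6 -0.5] M [ 0.03 -0.07  0.02] w0.0103 g69.4
pre t21.0 tcp [0.4652 0.15   0.1504] F [ 0.6  0.2 -0.6] M [ 0.02 -0.01  0.04] w0.0103 g69.4
[304 191]
```

View pics/cmp.png

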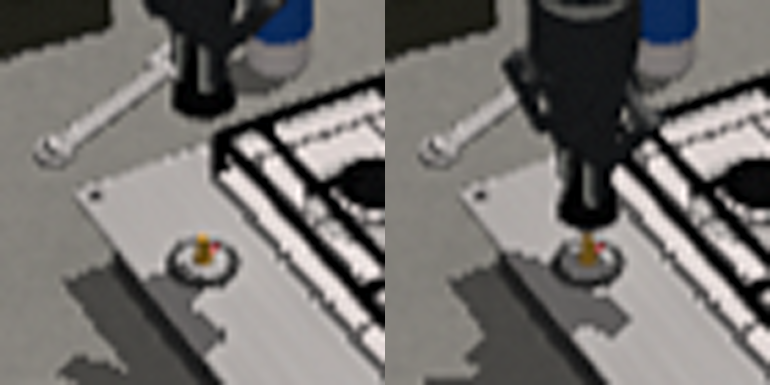

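The knob hangs over the spindle with the brass tip just under it. Both are at column 587 in the right half, so they are laterally centred. I'll lower it while watching the force.

Run:
```python
from h import *
S=np.array([.465,.150])
for z in (.130,.127,.125,.123,.121,.119,.117,.115,.113,.111):
    ctrl.movel([*S,z],frame=q(.497),max_speed=.03); s=st("%.3f"%z)
    if s["contact_force"][2]>9: break
```

```text
0.130 t21.8 tcp [0.4651 0.1501 0.1301] F [-0.1 -0.3 -0.8] M [ 0.01 -0.02 -0.02] w0.0099 g69.4
0.127 t22.1 tcp [0.4649 0.1499 0.1269] F [-0.3  0.3 -0.7] M [-0.01  0.02  0.01] w0.0101 g69.4
0.125 t22.3 tcp [0.465  0.1499 0.1249] F [-0.2  0.1  0.2] M [-0.03 -0.04 -0.01] w0.0105 g69.4
0.123 t22.6 tcp [0.4652 0.1505 0.1232] F [0.4 1.3 0.8] M [ 0.29  0.02 -0.03] w0.0103 g69.7
0.121 t22.8 tcp [0.4652 0.1509 0.121 ] F [ 0.8  3.9 -2. ] M [ 1.   -0.29  0.04] w0.0103 g69.4
0.119 t23.1 tcp [0.4652 0.1509 0.119 ] F [ 0.8  4.7 -1.3] M [ 1.29 -0.28 -0.01] w0.0102 g69.4
0.117 t23.3 tcp [0.4652 0.151  0.117 ] F [ 1.2  6.4 -0.6] M [ 1.35 -0.18 -0.07] w0.0101 g69.6
0.115 t23.6 tcp [0.4652 0.151  0.115 ] F [ 0.5  5.1 -0.1] M [ 1.39 -0.23 -0.02] w0.0107 g69.6
0.113 t23.8 tcp [0.4652 0.1511 0.113 ] F [ 1.1  5.7 -0. ] M [ 1.38 -0.2   0.01] w0.0105 g69.6
0.111 t24.1 tcp [0.4653 0.1511 0.1112] F [0.1 6.3 0.9] M [ 1.36 -0.13 -0.01] w0.0102 g69.7
```

The knob went onto the spindle, with a sideways force of about 6 N in +y. I'll shift slightly to relieve it and press home.

Run:
```python
from h import *
S=np.array([.465,.152])
ctrl.movel([*S,.111],frame=q(.497),max_speed=.03); st("shift")
for z in (.109,.108,.107,.106,.105,.104,.103,.102):
    ctrl.movel([*S,z],frame=q(.497),max_speed=.03); s=st("%.3f"%z)
    if s["contact_force"][2]>17: break
ctrl.pause(.5); st("hold")
im,d=vision.grab_frame("side"); cv2.imwrite("pics/side5.png",im)
c=proj("side",[*S,.12])[0].astype(int)
cv2.imwrite("pics/fin.png",cv2.resize(im[c[1]-50:c[1]+40,c[0]-45:c[0]+75],None,fx=5,fy=5,interpolation=cv2.INTER_CUBIC))
```

```text
shift t24.3 tcp [0.4652 0.1514 0.111 ] F [0.1 0.4 4.7] M [ 0.09 -0.22  0.01] w0.0103 g70.1
0.109 t24.6 tcp [0.4652 0.1515 0.1091] F [-0.3 -0.8  5.8] M [ 0.02 -0.13 -0.  ] w0.0102 g70.3
0.108 t24.8 tcp [0.4652 0.1515 0.1082] F [-0.5  1.   8. ] M [-0.07 -0.06  0.04] w0.0103 g70.4
0.107 t25.1 tcp [0.4652 0.1515 0.1073] F [-0.6 -0.6  8.6] M [-0.08 -0.01 -0.03] w0.0102 g70.5
0.106 t25.3 tcp [0.4652 0.1515 0.1064] F [-0.1 -1.2 10.9] M [-0.15  0.09 -0.02] w0.0102 g70.7
0.105 t25.6 tcp [0.4652 0.1515 0.1058] F [-2.  -0.8 15.2] M [-0.39  0.33  0.01] w0.0102 g71.9
0.104 t25.8 tcp [0.4653 0.1516 0.1056] F [-3.6 -2.7 26.1] M [-0.76  0.83 -0.03] w0.0101 g73.3
hold t26.3 tcp [0.4654 0.1516 0.1056] F [-3.6 -3.  25.4] M [-0.78  0.85  0.01] w0.0102 g73.3
```

View pics/fin.png

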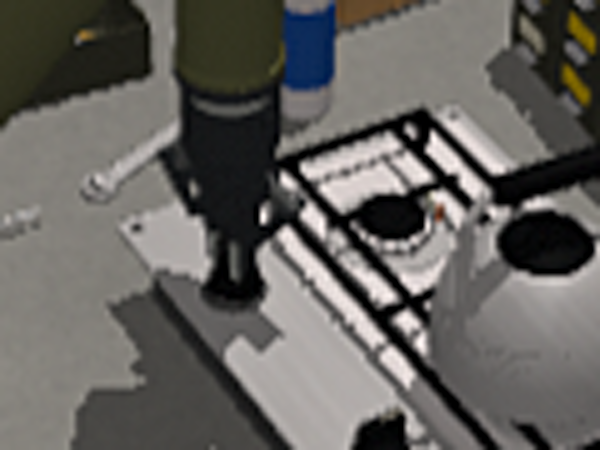

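The force starts to give near 5 N at TCP height 0.111 and reaches the end stop past 11 N at 0.1056. That matches the heights given for the knob fully home and the tap fully in. The picture shows the knob seated in the gripper and the kettle standing clear.

Run:
```python
from h import *
print(ticket.close_job())
```

```text
the job is handed in; nothing more can be done
None
```

The job is handed in with no verdict returned: the kettle measured about 6 mm off the other burner's centre and released, and the knob is on the spindle, still gripped at about 70 N and holding the tap against its end stop at about 25 N.

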